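# Pack up and load a level inspection bridge

### The job

Set up the inspection bridge on the surface plate: choose the two packers that together fill the height between the packing seat and the top of the jack stand, and pile them centred on the seat, the thicker one underneath. Lay the flat bar centrally across the jack stand and the packers, so that it lies level, then set the bearing flat on the bar right above the stand and stand the spacer sleeve upright on the bar right above the packers. Leave the two spare packers where they lie.

Things in the scene. Friction and masses are not known exactly. Their poses are not given: they have to be found in the camera images.
- stand_top (a point): Centre of the flat round top (42 mm across) of the jack stand, a turned dark steel column with a brass band, 48 mm tall, fixed on a 20 mm thick light grey surface plate (220 x 104 mm). Its z is up; nothing of it is higher than this point, which is 68 mm above the bench.
- seat_top (a point): Centre of the top of the packing seat, a low dark steel pad 56 (its x, along the surface plate's long side) x 46 (its y) x 4 mm thick with a dot at each corner, fixed on the same surface plate some 105 to 135 mm from the stand. Its z is up; it lies 44 mm lower than the stand's top, that is 24 mm above the bench.
- packer_12_center (a point): Plain steel packer, a flat rectangular block 46 (its x) x 36 (its y) mm and 12 mm thick (z), with a small dark dot in the middle of its top; loose. This point is its centre, 6 mm above its underside.
- packer_18_center (a point): Plain steel packer, a flat rectangular block 46 (its x) x 36 (its y) mm and 18 mm thick (z), with a small dark dot in the middle of its top; loose. This point is its centre, 9 mm above its underside.
- packer_26_center (a point): Plain steel packer, a flat rectangular block 46 (its x) x 36 (its y) mm and 26 mm thick (z), with a small dark dot in the middle of its top; loose. This point is its centre, 13 mm above its underside.
- packer_38_center (a point): Plain steel packer, a flat rectangular block 46 (its x) x 36 (its y) mm and 38 mm thick (z), with a small dark dot in the middle of its top; loose. This point is its centre, 19 mm above its underside.
- bar_center (a point): Flat aluminium bar 180 (its x) x 48 (its y) x 12 mm thick (z), with a dark dot near each end; loose, lying flat, under 0.4 kg. This point is its centre, 6 mm above its underside.
- bearing_center (a point): Steel ball bearing lying flat, 47 mm across, 14 mm thick; loose. This point is its centre, 7 mm above its underside; its z is its axis.
- sleeve_center (a point): Steel spacer sleeve standing on end, 24 mm across, 52 mm tall; loose. This point is its centre, 26 mm above its underside; its z is its axis.
Not all that is in view belongs to the job. What is shaped like the part that bears bearing_center but blue or turquoise is not meant.

How it is judged:
By the outcome, as a careful person would: the job done as asked, in the order asked, and still so for the second after the job is handed in, with the robot touching nothing.
It also fails if it takes over 102 s, if anything falls off the work surface, if the arm or the gripper's body presses on something with over 40 N, if the wrist force passes 120 N, or if a joint passes its speed limit or range.

### The arm

A 6-joint arm with a two-finger parallel gripper is mounted at the origin on a cart in front of the work surface, level with it; the furniture and walls round the work are solid. World frame = base frame: x ahead of the robot, y to its left, z up, the work surface at z = 0. Lengths are in m, angles in rad, forces in N, time in s.
With the tool pointing down it reaches from about 0.25 to 0.775 m from the base axis. Payload 4 kg.
Tool frame: the origin (TCP) lies at the very end of the fingers, on their centre line; the grasp point (between the pads) lies 19 mm behind it; z points along the fingers, y is the direction in which the jaws open and shut (so a half turn about z gives the same grasp; the last joint's range is limited). The gripper opens to 94 mm and grips with 3 to 60 N. Pads are 16 mm wide; open, the fingers measure 119 mm over their backs; the gripper's body (75 mm by 177 mm) begins 78 mm behind the grasp point.
Start: joints at [1.148, 0.087, 1.371, -0, 1.684, -0.103], TCP at [0.173, 0.522, 0.206] pointing down, gripper open.
Joint ranges: [-3.1, 3.1], [-0.76, 2.03], [0.27, 2.55], [-1.08, 4.22], [0.17, 2.65], [-2.57, 2.57]. Speed limits (rad/s): [2.79, 2.79, 3.14, 3.14, 3.14, 3.14].

### API

Orientations are given as [roll, pitch, yaw] about the fixed x, y, z axes, in that order (R = Rz(yaw) Ry(pitch) Rx(roll)).
In Python, from bench import robot, cams, models gives the robot as it stands.
- The arm moves only by the tool step_arm, never from a script. Its argument "series" is a list of rows, each a list of 5 numbers: the gripper command: -1 is shut, 1 is fully open, values between are in proportion, then the shift along the tool's x, y, z in mm, then the turn about the tool's z in degrees. A call has 1 to 20 rows; each row is the pose to reach, as a shift and turn from the pose commanded when the call began, along the tool's axes at that moment; what a row does not reach only later rows make up. A row lasts 1/8 s, in which the tool goes at most 62.5 mm and 10.7 degrees, less where a joint would pass 70% of its speed; a pose out of reach is approached as far as the arm can. A call with a gripper value outside its range is refused whole. The fingers move at their own pace and stop on an object; the grip force is fixed at half the most. Time passes only in rows, so rows that repeat a pose let the fingers close. It gives the time, the measured TCP pose, the force and the opening at its end, in the units of the state.
- robot.get_obs(): the state, without advancing time (a new reading comes with each control period).
- cams.snapshot(name): name is "scene" or "top" or "wrist"; returns a dict with "pixels" (480x640x3 uint8, red, green, blue), "fov_y" (degrees; the focal length in pixels is half the picture's height over the tangent of half this angle, whatever the lens; pixels are square), "cx", "cy" (the principal point, pixels), "R" (3x3) and "t" (3): a world point X has camera coordinates R X + t. Camera axes: x right, y down, z forward; pixel columns grow to the right and rows downward; lengths in m; the calibration is good to about 2 mm. A picture is of the moment at which its call begins. There is no depth.
- robot.close_job(): hands the job in, once; it reports no verdict.
Trained networks look in a picture, given as the dict that the camera call returned (one of the last four; its "shot" number tells which), for a name from the list of things; names that differ only in an ending like _2 or _b are one class to them, and where a whole thing is asked for, a point or a joint stands for the part that bears it (a point fixed in the world has none). Each returns a list of dicts, best first, with "p" (0 to 1); they miss things now and then, are a little off and sometimes report something else, mostly with a low value. They report only what shows in the picture. A call takes as long as a camera call. They do not tell look-alikes from the thing itself.
- models.find_in(picture, label): "position" ([x, y, z] in m, in world coordinates, good to about 4 mm: the middle of the surface that is visible of it).
- models.pinpoint(picture, label): "position" ([x, y, z] in m, in world coordinates, good to about 4 mm: a listed point, or the origin of a listed thing).
The state is a dict: "time": time; "joint_positions": joint angles; "qvel": joint speeds; "joint_torque": joint torques, N m; "tool_pos": TCP position; "ee_rot": TCP orientation; "wrist_force": force on the tool from outside, world axes, zero at the start; "wrist_torque": the same for the moment, N m; "width": finger opening in m.
Only numpy, scipy, OpenCV 4.12 (cv2) and the standard library are available. Lean on these libraries where they do the work, as an engineer would, in place of code of your own. Each camera call takes 0.05 s, during which the arm holds its last target. There are 200 camera calls.

## Working session

There is one attempt and no reset: what is moved stays moved. The work goes in short steps, Python scripts to look and compute and a tool call to move; the robot and the scene stay as the last step left them, time stands still between calls to the robot, and variables do not carry over. Pictures are saved under pics/ and viewed, about 12 in all and at most 16, crops included, and the job is handed in when it is done.

Besides the shell and the picture viewer there is one more tool, called after "Request:" as a command line: name --pt "numbers of a row" for each row, then --argument value for the rest. step_arm: Moves the arm, as the interface text tells. Its arguments: {"type":"object","properties":{"series":{"type":"array","items":{"type":"array","items":{"type":"number"}}}},"required":["series"]}

```bash
mkdir -p pics; ls; cat > h.py <<'E'
import numpy as np, cv2
from bench import robot, cams, models
def snap(n,f=None):
    s=cams.snapshot(n)
    if f: cv2.imwrite('pics/'+f,s['pixels'][:,:,::-1])
    return s
def foc(s): return 240/np.tan(np.radians(s['fov_y']/2))
def proj(s,X):
    c=np.array(s['R'])@np.array(X)+np.array(s['t']); f=foc(s)
    return np.array([s['cx']+f*c[0]/c[2], s['cy']+f*c[1]/c[2]])
def back(s,u,v,z):
    R=np.array(s['R']);t=np.array(s['t']);f=foc(s)
    d=R.T@np.array([(u-s['cx'])/f,(v-s['cy'])/f,1]); o=-R.T@t
    return o+d*(z-o[2])/d[2]
E
python3 - <<'E'
from h import *
o=robot.get_obs(); print({k:np.round(v,3) for k,v in o.items()})
s=snap('scene','scene1.png'); 
t=snap('top','top1.png')
for n in ['stand_top','seat_top','packer_12_center','packer_18_center','packer_26_center','packer_38_center','bar_center','bearing_center','sleeve_center']:
    for nm,p in(('top',t),('scene',s)):
        print(n,nm,[(np.round(d['position'],3).tolist(),round(d['p'],2),proj(p,d['position']).round().tolist()) for d in models.pinpoint(p,n)[:4]])
E
```

```text
pics
{'time': np.float64(0.0), 'joint_positions': array([ 1.148,  0.088,  1.372, -0.   ,  1.684, -0.103]), 'qvel': array([ 0.   ,  0.001,  0.002, -0.   , -0.001, -0.   ]), 'joint_torque': array([ 0.0000e+00, -3.4018e+01, -3.0243e+01,  7.2000e-02,  3.3000e-02,
       -0.0000e+00]), 'tool_pos': array([0.173, 0.522, 0.204]), 'ee_rot': array([-3.139, -0.   ,  2.822]), 'wrist_force': array([ 0.658, -0.135,  1.061]), 'wrist_torque': array([-0.04 ,  0.031, -0.107]), 'width': np.float64(0.094)}
stand_top top [([0.458, 0.108, 0.068], 0.57, [202.0, 267.0])]
stand_top scene [([0.46, 0.11, 0.067], 0.79, [245.0, 202.0])]
seat_top top [([0.48, -0.004, 0.021], 0.77, [260.0, 256.0])]
seat_top scene [([0.48, -0.006, 0.023], 0.67, [275.0, 232.0]), ([0.629, 0.168, 0.004], 0.28, [285.0, 188.0])]
packer_12_center top [([0.485, -0.261, 0.007], 0.8, [379.0, 252.0])]
packer_12_center scene [([0.479, -0.265, 0.006], 0.52, [332.0, 293.0])]
packer_18_center top [([0.404, -0.158, 0.008], 0.55, [333.0, 290.0])]
packer_18_center scene [([0.401, -0.156, 0.011], 0.79, [281.0, 280.0])]
packer_26_center top [([0.493, -0.162, 0.018], 0.69, [334.0, 249.0])]
packer_26_center scene [([0.49, -0.158, 0.009], 0.78, [310.0, 266.0])]
packer_38_center top [([0.386, -0.356, 0.02], 0.8, [427.0, 296.0])]
packer_38_center scene [([0.39, -0.361, 0.019], 0.63, [328.0, 333.0])]
bar_center top [([0.627, 0.167, 0.006], 0.56, [185.0, 194.0])]
bar_center scene [([0.628, 0.168, 0.005], 0.72, [285.0, 188.0])]
bearing_center top [([0.394, -0.262, 0.01], 0.84, [382.0, 293.0]), ([0.597, -0.497, 0.009], 0.79, [484.0, 198.0]), ([0.576, -0.383, 0.006], 0.59, [432.0, 209.0])]
bearing_center scene [([0.394, -0.261, 0.009], 0.75, [303.0, 307.0]), ([0.576, -0.391, 0.009], 0.52, [396.0, 305.0]), ([0.6, -0.495, 0.01], 0.51, [435.0, 328.0])]
sleeve_center top [([0.493, -0.358, 0.022], 0.46, [425.0, 245.0])]
sleeve_center scene [([0.491, -0.357, 0.026], 0.47, [360.0, 309.0])]
```

```bash
python3 - <<'E'
import cv2
a=cv2.imread('pics/top1.png'); cv2.imwrite('pics/top1c.png',cv2.resize(a[150:350,120:520],None,fx=2,fy=2,interpolation=cv2.INTER_CUBIC))
E
```

```text
(no output)
```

View pics/scene1.png

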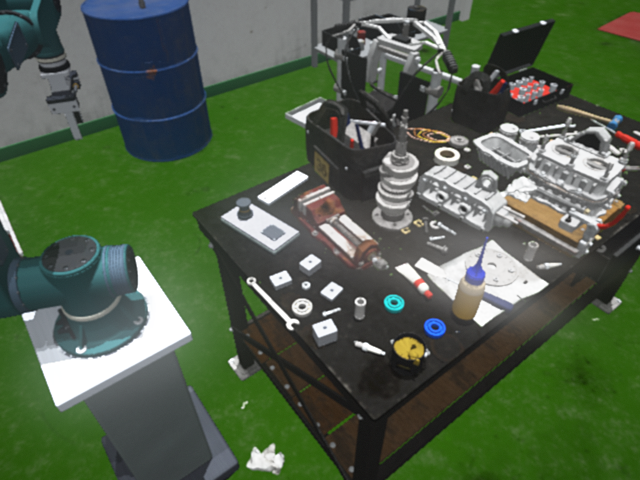

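View pics/top1c.png

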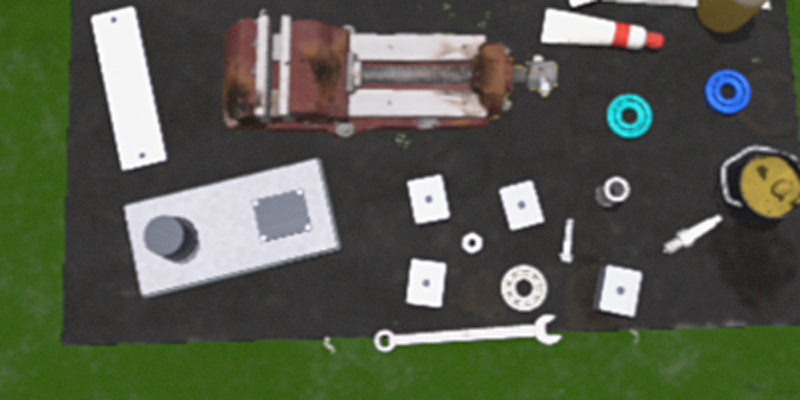

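```bash
cat >> h.py <<'E'
from scipy.spatial.transform import Rotation as Ro
def go(x,y,z,yaw_deg,frm=None):
    "tool-axis shift (mm) and turn (deg) from the present pose to a tool-down world pose"
    o=robot.get_obs(); p=o['tool_pos']; R=Ro.from_euler('xyz',o['ee_rot']).as_matrix()
    d=R.T@(np.array([x,y,z])-p)*1000
    tx=R[:,0]; cur=np.degrees(np.arctan2(tx[1],tx[0]))
    turn=-(yaw_deg-cur); turn=(turn+180)%360-180
    print('t',round(float(o['time']),2),'cur',p.round(4),'yaw',round(cur,2),'-> shift',d.round(1),'turn',round(turn,1))
E
python3 - <<'E'
from h import *
s=snap('wrist'); R=np.array(s['R']);t=np.array(s['t']); o=robot.get_obs()
c=-R.T@t; Rt=Ro.from_euler('xyz',o['ee_rot']).as_matrix()
print('cam in tool',Rt.T@(c-o['tool_pos']),'axes',(R@Rt).round(3).tolist(),s['fov_y'])
go(.44,-.2,.28,0); go(.36,-.2,.28,0)
E
```

```text
cam in tool [ 0.06834685 -0.00145084 -0.18003891] axes [[0.0, 1.0, 0.001], [-0.972, 0.0, -0.235], [-0.235, -0.001, 0.972]] 70.39388426057678
t 1.05 cur [0.1729 0.5221 0.2055] yaw 161.68 -> shift [-480.6 -601.6  -74.6] turn 161.7
t 1.05 cur [0.1729 0.5221 0.2055] yaw 161.68 -> shift [-404.6 -626.7  -74.6] turn 161.7
```

Request:
step_arm --pt "1 -443 -614 5 162" --pt "1 -443 -614 5 162" --pt "1 -443 -614 5 162" --pt "1 -443 -614 5 162" --pt "1 -443 -614 5 162" --pt "1 -443 -614 5 162" --pt "1 -443 -614 5 162" --pt "1 -443 -614 5 162" --pt "1 -443 -614 5 162" --pt "1 -443 -614 5 162" --pt "1 -443 -614 5 162" --pt "1 -443 -614 5 162" --pt "1 -443 -614 5 162" --pt "1 -443 -614 5 162" --pt "1 -443 -614 5 162" --pt "1 -443 -614 5 162" --pt "1 -443 -614 5 162"

```text
time: 3.18
tool_pos: [0.4004, -0.1999, 0.2005]
ee_rot: [3.142, -0.0, -0.003]
wrist_force: [0.3, 0.7, 0.9]
width: 0.0945
```

```bash
python3 - <<'E'
from h import *
s=snap('wrist','w1.png'); go(.4,-.2,.2,0)
for n in ['packer_12_center','packer_18_center','packer_26_center','packer_38_center','bearing_center','sleeve_center','seat_top','stand_top']:
        print(n,[(np.round(d['position'],3).tolist(),round(d['p'],2),proj(s,d['position']).round().tolist()) for d in models.pinpoint(s,n)[:4]])
E
```

```text
t 3.23 cur [ 0.4004 -0.1999  0.2005] yaw -0.19 -> shift [-0.4  0.1  0.5] turn -0.2
packer_12_center [([0.483, -0.264, 0.007], 0.89, [381.0, 139.0])]
packer_18_center [([0.402, -0.162, 0.011], 0.78, [286.0, 215.0])]
packer_26_center [([0.494, -0.16, 0.012], 0.67, [282.0, 127.0]), ([0.402, -0.159, 0.008], 0.54, [284.0, 215.0])]
packer_38_center [([0.383, -0.356, 0.018], 0.69, [463.0, 233.0])]
bearing_center [([0.575, -0.382, 0.004], 0.87, [502.0, 43.0]), ([0.393, -0.257, 0.006], 0.75, [372.0, 222.0]), ([0.604, -0.5, 0.008], 0.74, [629.0, 8.0])]
sleeve_center [([0.491, -0.36, 0.026], 0.68, [481.0, 129.0])]
seat_top [([0.473, -0.005, 0.026], 0.87, [127.0, 149.0])]
stand_top [([0.484, -0.262, 0.004], 0.3, [379.0, 138.0])]
```

View pics/w1.png

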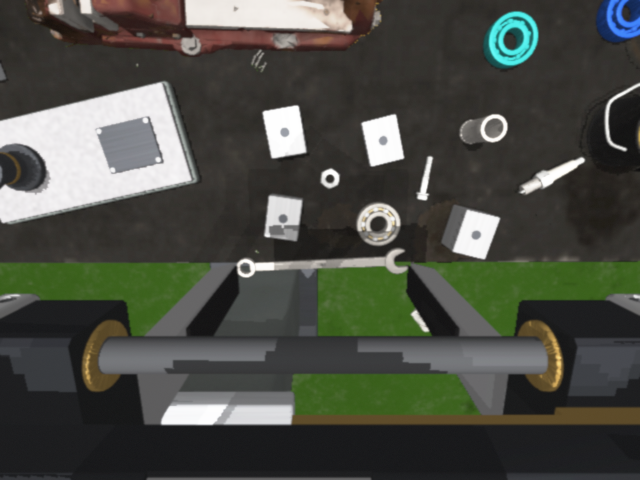

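Request:
step_arm --pt "1 -30 -45 80 0" --pt "1 -30 -45 80 0" --pt "1 -30 -45 80 0" --pt "1 -30 -45 80 0"

```text
time: 4.12
tool_pos: [0.372, -0.1558, 0.1222]
ee_rot: [3.14, -0.003, -0.006]
wrist_force: [-0.2, -0.0, -0.0]
width: 0.0937
```

```bash
cat >> h.py <<'E'
def face(s,u,v,thr=150,r=70,dot=True):
    "bright face near pixel u,v: minAreaRect + dot centroid"
    g=cv2.cvtColor(s['pixels'],cv2.COLOR_RGB2GRAY)
    m=(cv2.GaussianBlur(g,(3,3),0)>thr).astype(np.uint8)
    x0,y0=max(0,int(u-r)),max(0,int(v-r)); w=np.zeros_like(m); w[y0:y0+2*r,x0:x0+2*r]=1
    c,_=cv2.findContours(m*w,cv2.RETR_EXTERNAL,cv2.CHAIN_APPROX_NONE)
    c=[k for k in c if cv2.pointPolygonTest(k,(float(u),float(v)),False)>=0]
    if not c: return None
    return cv2.minAreaRect(max(c,key=cv2.contourArea))
E
python3 - <<'E'
from h import *
s=snap('wrist','w2.png'); np.save('w2R.npy',np.c_[s['R'],s['t']])
import pickle; pickle.dump(s,open('w2.pkl','wb'))
go(.4,-.2,.2,0)
for X in ((.403,-.159,.018),(.493,-.16,.026),(.483,-.263,.012)):
    u=proj(s,X); print(X,u.round())
    for th in (110,140,170): print(face(s,*u,thr=th))
E
```

```text
t 4.17 cur [ 0.3723 -0.1561  0.1226] yaw -0.33 -> shift [ 28.2  43.9 -77.2] turn -0.3
(0.403, -0.159, 0.018) [324. 198.]
((323.6199951171875, 201.16001892089844), (44.2648811340332, 55.29574966430664), 8.130102157592773)
((323.46331787109375, 201.24449157714844), (43.11762619018555, 54.44094467163086), 8.530765533447266)
((323.5268859863281, 201.15402221679688), (42.42536926269531, 53.25422668457031), 8.530765533447266)
(0.493, -0.16, 0.026) [325.  80.]
((330.1622009277344, 85.47296905517578), (67.07479095458984, 49.81289291381836), 80.53767395019531)
((329.98651123046875, 85.41889953613281), (65.92398834228516, 48.826499938964844), 80.53767395019531)
((330.110107421875, 85.31928253173828), (65.25724792480469, 47.99609375), 80.7538833618164)
(0.483, -0.263, 0.012) [453.  97.]
((455.2327880859375, 98.54310607910156), (64.13882446289062, 47.801570892333984), 80.83765411376953)
((455.3440246582031, 98.52496337890625), (63.55168151855469, 46.8046875), 80.90972137451172)
((455.4594421386719, 98.75675201416016), (62.47161102294922, 45.702919006347656), 80.53767395019531)
```

View pics/w2.png

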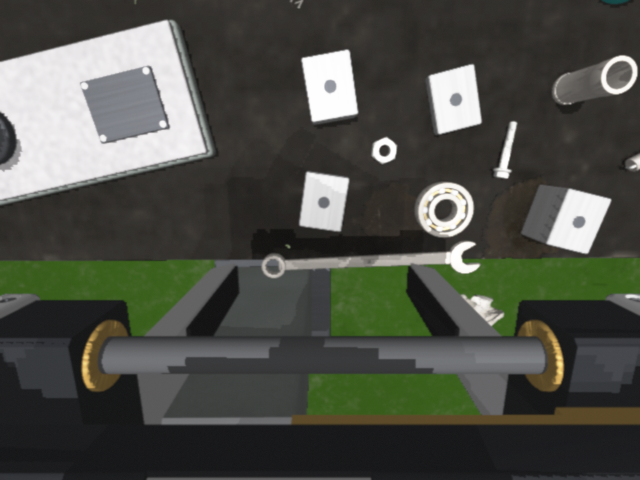

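```bash
cat >> h.py <<'E'
def dot(s,u,v,r=9):
    "dark dot centroid near u,v on bright face"
    g=255-cv2.cvtColor(s['pixels'],cv2.COLOR_RGB2GRAY).astype(float)
    for _ in range(3):
        x0,y0=int(round(u-r)),int(round(v-r)); w=g[y0:y0+2*r+1,x0:x0+2*r+1]; w=np.clip(w-(w.min()+.4*(w.max()-w.min())),0,None)
        yy,xx=np.mgrid[y0:y0+2*r+1,x0:x0+2*r+1]; u,v=(w*xx).sum()/w.sum(),(w*yy).sum()/w.sum()
    return u,v
E
python3 - <<'E'
from h import *
import pickle
s2=pickle.load(open('w2.pkl','rb'))
# w1 pose from tool pose and the fixed hand-eye
b=cv2.imread('pics/w1.png')[:,:,::-1]
RcT=s2['R']@Ro.from_euler('xyz',robot.get_obs()['ee_rot']).as_matrix()
R1=RcT@Ro.from_euler('xyz',[3.142,0,-.003]).as_matrix().T
off=np.array([.06835,-.00145,-.18004]); c1=np.array([.4004,-.1999,.2005])+Ro.from_euler('xyz',[3.142,0,-.003]).apply(off)
s1=dict(s2,pixels=b,R=R1,t=-R1@c1)
f=foc(s2); K=np.array([[f,0,s2['cx']],[0,f,s2['cy']],[0,0,1]]); P=lambda s:K@np.c_[s['R'],s['t']]
for a,c,n in(((283,218),(324,202),'A'),((284,132),(330,86),'B'),((382,140),(456,99),'C'),((476,235),(579,222),'D')):
    d1=dot(s1,*a,r=6);d2=dot(s2,*c,r=7)
    X=cv2.triangulatePoints(P(s1),P(s2),np.array(d1).reshape(2,1),np.array(d2).reshape(2,1)); print(n,np.round(d1,1),np.round(d2,1),(X[:3]/X[3]).ravel().round(4))
E
```

```text
A [282.6 218.3] [323.4 202.1] [ 0.4033 -0.1582  0.0356]
B [284.3 131.8] [329.9  85.8] [ 0.4887 -0.1628  0.0337]
C [382.7 140.2] [455.6  99.1] [ 0.481  -0.261   0.0209]
D [475.8 234.6] [578.6 221.7] [ 0.3885 -0.3532  0.0476]
```

Request:
step_arm --pt "1 0 70 0 0" --pt "1 0 70 0 0" --pt "1 0 70 0 0" --pt "1 0 70 0 0"

```text
time: 4.68
tool_pos: [0.3706, -0.2244, 0.1209]
ee_rot: [-3.141, -0.001, -0.005]
wrist_force: [0.7, 0.7, -0.2]
width: 0.0938
```

```bash
python3 - <<'E'
from h import *
import pickle
pickle.dump(snap('wrist','w3.png'),open('w3.pkl','wb')); go(.37,-.09,.12,0)
E
```

```text
t 4.72 cur [ 0.3706 -0.2242  0.1208] yaw -0.27 -> shift [  -1.2 -134.2    0.8] turn -0.3
```

Request:
step_arm --pt "1 0 -140 0 0" --pt "1 0 -140 0 0" --pt "1 0 -140 0 0" --pt "1 0 -140 0 0" --pt "1 0 -140 0 0"

```text
time: 5.35
tool_pos: [0.3713, -0.0857, 0.1206]
ee_rot: [3.141, -0.0, -0.006]
wrist_force: [-0.3, 0.2, 0.4]
width: 0.0944
```

```bash
python3 - <<'E'
from h import *
import pickle
s4=snap('wrist','w4.png'); pickle.dump(s4,open('w4.pkl','wb')); go(.37,-.09,.12,0)
s2,s3=[pickle.load(open(f,'rb')) for f in('w2.pkl','w3.pkl')]
f=foc(s2); K=np.array([[f,0,s2['cx']],[0,f,s2['cy']],[0,0,1]]); P=lambda s:K@np.c_[s['R'],s['t']]
for p,n in(((.403,-.159,.018),'A'),((.492,-.162,.026),'B'),((.483,-.263,.012),'C'),((.388,-.355,.038),'D')):
    ds=[dot(s,*dot(s,*proj(s,p),r=11),r=8) for s in(s2,s3,s4)]
    out=[]
    for i,j in((0,1),(0,2),(1,2)):
        S=(s2,s3,s4)
        X=cv2.triangulatePoints(P(S[i]),P(S[j]),np.array(ds[i]).reshape(2,1),np.array(ds[j]).reshape(2,1)); out.append((X[:3]/X[3]).ravel().round(4).tolist())
    print(n,np.round(ds,1).tolist(),out)
a=np.hstack([cv2.resize(s['pixels'][20:260,150:550],None,fx=1,fy=1) for s in (s3,s4)])[:,:,::-1]
cv2.imwrite('pics/w34.png',a)
E
```

```text
t 5.4 cur [ 0.3713 -0.0859  0.1205] yaw -0.41 -> shift [-1.2  4.1  0.5] turn -0.4
A [[323.4, 202.1], [241.3, 200.9], [407.6, 200.7]] [[0.4001, -0.1587, 0.0189], [0.4, -0.1587, 0.0181], [0.4, -0.1586, 0.0185]]
B [[329.9, 85.8], [238.6, 83.8], [423.9, 83.4]] [[0.489, -0.1639, 0.0269], [0.489, -0.1639, 0.027], [0.489, -0.1639, 0.0269]]
C [[455.6, 99.1], [370.4, 97.2], [545.3, 96.8]] [[0.4812, -0.2646, 0.013], [0.4811, -0.2645, 0.0134], [0.4812, -0.2646, 0.0132]]Traceback (most recent call last):
  File "<stdin>", line 7, in <module>
  File "h.py", line 36, in dot
    x0,y0=int(round(u-r)),int(round(v-r)); w=g[y0:y0+2*r+1,x0:x0+2*r+1]; w=np.clip(w-(w.min()+.4*(w.max()-w.min())),0,None)
                                                                                      ~~~~~^^
    return umr_minimum(a, axis, None, out, keepdims, initial, where)
ValueError: zero-size array to reduction operation minimum which has no identity
```

```bash
cat >> h.py <<'E'
def metric(s,u,v,z,thr=150,r=80,inv=False):
    g=cv2.GaussianBlur(cv2.cvtColor(s['pixels'],cv2.COLOR_RGB2GRAY),(3,3),0)
    m=((g<thr) if inv else (g>thr)).astype(np.uint8)
    x0,y0=max(0,int(u-r)),max(0,int(v-r)); w=np.zeros_like(m); w[y0:y0+2*r,x0:x0+2*r]=1
    c,_=cv2.findContours(m*w,cv2.RETR_EXTERNAL,cv2.CHAIN_APPROX_NONE)
    c=[k for k in c if cv2.pointPolygonTest(k,(float(u),float(v)),False)>=0]
    if not c: return None
    k=max(c,key=cv2.contourArea)[:,0]
    q=np.array([back(s,*p,z)[:2]*1000 for p in k],np.float32)
    (cx,cy),(a,b),t=cv2.minAreaRect(q)
    if a<b: a,b,t=b,a,t+90
    return np.round([cx,cy,a,b,(t+90)%180-90],1)
E
python3 - <<'E'
from h import *
import pickle
s2,s3,s4=[pickle.load(open(f,'rb')) for f in('w2.pkl','w3.pkl','w4.pkl')]
for s in(s2,s3,s4):
    for X in((.4,-.1587,.018),(.489,-.164,.026)):
        u=proj(s,X); print([metric(s,*(u+4),X[2],thr=t) for t in(150,190,215)])
E
```

```text
[array([ 400.2, -158.8,   45.4,   35.5,   -8.7]), array([ 400.4, -158.7,   44.3,   34.4,   -8.7]), array([ 400.6, -159.1,   42.7,   33.5,   -8.1])]
[array([ 488.9, -163.8,   45.9,   36. ,    9.2]), array([ 489. , -163.9,   45.2,   35.3,    9.3]), array([ 489. , -163.8,   44.6,   34.5,    9.3])]
[array([ 400.4, -158.6,   45.7,   35.8,   -8.9]), array([ 400.3, -158.5,   45. ,   34.3,   -8.9]), array([ 400.5, -158.4,   43.7,   33.4,   -8.3])]
[array([ 488.9, -163.9,   46. ,   36.2,    9.3]), array([ 488.9, -163.9,   45.2,   35.3,    9.3]), array([ 489. , -163.9,   44.7,   34.6,    9.1])]
[array([ 400.3, -158.5,   45.6,   36.1,   -8.9]), array([ 400.5, -158.5,   44.5,   34.8,   -8.9]), None]
[array([ 488.9, -163.8,   45.7,   36. ,    9.3]), array([ 489. , -163.8,   45.1,   35. ,    9.3]), array([ 489.1, -163.8,   44.4,   34.2,    9.2])]
```

View pics/w4.png

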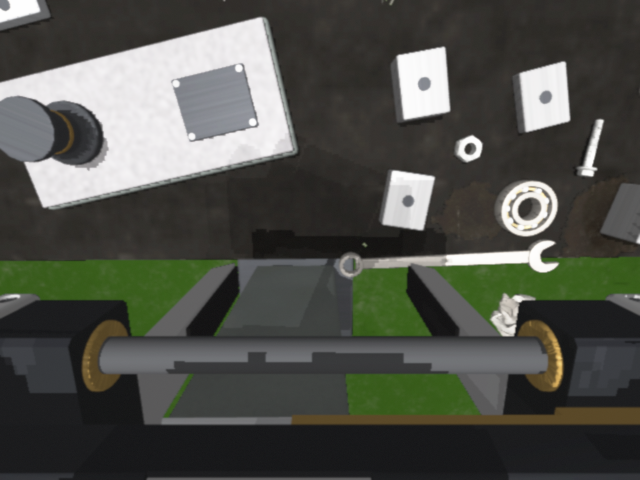

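```bash
python3 - <<'E'
from h import *
import pickle
s4=pickle.load(open('w4.pkl','rb'));s2=pickle.load(open('w2.pkl','rb'))
for s in (s2,s4):
    u=proj(s,(.476,-.005,.024)); print(u.round(),[metric(s,*u,.024,thr=t,r=55,inv=True) for t in(120,140,160,180)])
go(.489,-.164,.006,9.3)
E
```

```text
[123. 106.] [None, array([476.2,  -7.3,  56.1,  45.5, -77.7]), array([476.3,  -7.1,  56.9,  46.2, -77.7]), array([476.2,  -7. ,  57.4,  47. , -77.7])]
[214. 104.] [None, None, array([476.4,  -6.6,  55.6,  46.1, -77.5]), array([476.2,  -6.6,  56.4,  47. , -77.6])]
t 5.4 cur [ 0.3713 -0.0859  0.1205] yaw -0.41 -> shift [118.3  77.2 114.6] turn -9.7
```

Request:
step_arm --pt "0.3 118 77 20 -10" --pt "0.3 118 77 20 -10" --pt "0.3 118 77 70 -10" --pt "0.3 118 77 70 -10" --pt "0.3 118 77 100 -10" --pt "0.3 118 77 114 -10" --pt "0.3 118 77 114 -10" --pt "-1 118 77 114 -10" --pt "-1 118 77 114 -10" --pt "-1 118 77 114 -10" --pt "-1 118 77 114 -10" --pt "-1 118 77 114 -10"

```text
time: 6.9
tool_pos: [0.4892, -0.1626, 0.0074]
ee_rot: [3.141, -0.001, 0.169]
wrist_force: [-1.3, 0.6, 5.8]
width: 0.0357
```

```bash
python3 - <<'E'
from h import *
go(.4763,-.0069,.0285,102.4)
E
```

```text
t 6.9 cur [ 0.4892 -0.1626  0.0074] yaw 9.68 -> shift [  13.5 -155.7  -21.2] turn -92.7
```

Request:
step_arm --pt "-1 0 0 -60 0" --pt "-1 13 -156 -70 -93" --pt "-1 13 -156 -70 -93" --pt "-1 13 -156 -70 -93" --pt "-1 13 -156 -70 -93" --pt "-1 13 -156 -70 -93" --pt "-1 13 -156 -70 -93" --pt "-1 13 -156 -70 -93" --pt "-1 13 -156 -70 -93" --pt "-1 13 -156 -70 -93" --pt "-1 13 -156 -70 -93" --pt "-1 13 -156 -60 -93" --pt "-1 13 -156 -45 -93" --pt "-1 13 -156 -45 -93" --pt "-1 13 -156 -45 -93"

```text
time: 8.78
tool_pos: [0.4751, -0.0065, 0.0511]
ee_rot: [-3.141, -0.0, 1.792]
wrist_force: [0.0, -0.0, -2.3]
width: 0.0357
```

```bash
python3 - <<'E'
from h import *
go(.4763,-.0069,.032,102.4)
s=snap('wrist','w5.png')
E
```

```text
t 8.78 cur [ 0.4751 -0.0065  0.0511] yaw 102.66 -> shift [-0.7  1.1 19.1] turn 0.3
```

View pics/w5.png

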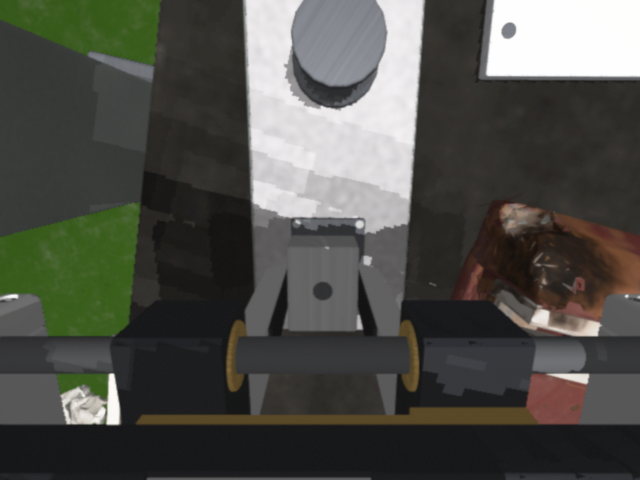

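Request:
step_arm --pt "-1 -0.5 1 8 0.3" --pt "-1 -0.5 1 14 0.3" --pt "-1 -0.5 1 17 0.3" --pt "-1 -0.5 1 18.5 0.3" --pt "-1 -0.5 1 18.5 0.3"

```text
time: 9.45
tool_pos: [0.4763, -0.0068, 0.0329]
ee_rot: [-3.142, -0.0, 1.787]
wrist_force: [0.6, 0.9, -3.2]
width: 0.0359
```

Request:
step_arm --pt "-1 0 0 1 0" --pt "-1 0 0 1.5 0" --pt "-1 0 0 1.5 0"

```text
time: 9.82
tool_pos: [0.4763, -0.0068, 0.0315]
ee_rot: [3.142, -0.0, 1.787]
wrist_force: [-0.2, -0.0, -2.3]
width: 0.0354
```

Request:
step_arm --pt "-0.1 0 0 0 0" --pt "-0.1 0 0 0 0" --pt "0.1 0 0 0 0" --pt "0.1 0 0 -30 0" --pt "0.1 0 0 -75 0" --pt "0.1 0 0 -75 0" --pt "0.1 0 0 -75 0"

```text
time: 10.7
tool_pos: [0.476, -0.0068, 0.106]
ee_rot: [-3.141, -0.0, 1.787]
wrist_force: [0.5, -0.6, -0.3]
width: 0.0516
```

```bash
python3 - <<'E'
from h import *
s=snap('wrist','w6.png')
import pickle; pickle.dump(s,open('w6.pkl','wb'))
u=proj(s,(.4763,-.0069,.05)); print(u.round(),[metric(s,*(u+np.array([10,10])),.05,thr=t,r=55) for t in(100,130,150,190)], back(s,*dot(s,*u,r=10),.05))
u=proj(s,(.453,.103,.068)); print(u.round())
go(.4004,-.1586,.006,-8.9)
E
```

```text
[324. 249.] [None, None, None, None] [ 0.47602793 -0.0065304   0.05      ]
[326.  75.]
t 10.75 cur [ 0.4755 -0.0067  0.1052] yaw 102.38 -> shift [-132.4 -105.7   99.3] turn 111.3
```

View pics/w6.png

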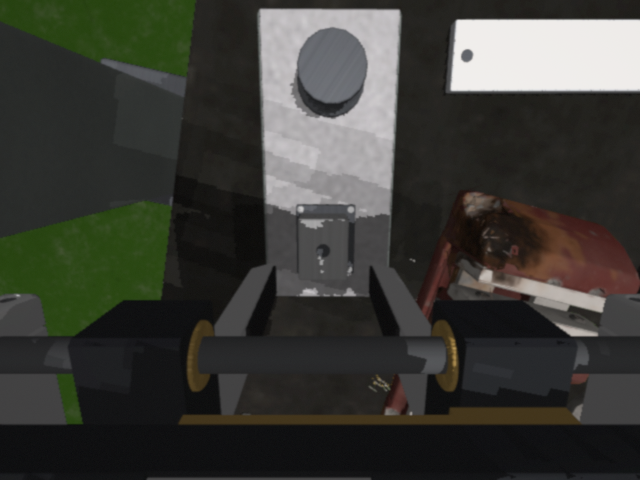

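Request:
step_arm --pt "0.3 -132 -106 20 -69" --pt "0.3 -132 -106 20 -69" --pt "0.3 -132 -106 20 -69" --pt "0.3 -132 -106 20 -69" --pt "0.3 -132 -106 20 -69" --pt "0.3 -132 -106 20 -69" --pt "0.3 -132 -106 20 -69" --pt "0.3 -132 -106 60 -69" --pt "0.3 -132 -106 75 -69" --pt "0.3 -132 -106 75 -69"

```text
time: 12.0
tool_pos: [0.3994, -0.1575, 0.0294]
ee_rot: [3.14, -0.005, 2.991]
wrist_force: [1.0, 0.1, 0.1]
width: 0.0608
```

```bash
python3 - <<'E'
from h import *
import pickle
s=pickle.load(open('w6.pkl','rb'))
for p in((297,66),(367,66),(332,28),(332,63)): print(p,back(s,*p,.068).round(4))
go(.4004,-.1586,.006,171.1)
E
```

```text
(297, 66) [0.4352 0.1041 0.068 ]
(367, 66) [0.4754 0.1129 0.068 ]
(332, 28) [0.4508 0.128  0.068 ]
(332, 63) [0.4549 0.11   0.068 ]
t 12.0 cur [ 0.3994 -0.1575  0.0294] yaw 171.37 -> shift [-1.2 -1.  23.4] turn 0.3
```

Request:
step_arm --pt "0.3 -1 -1 16 0.3" --pt "0.3 -1 -1 23 0.3" --pt "0.3 -1 -1 23 0.3" --pt "-1 -1 -1 23 0.3" --pt "-1 -1 -1 23 0.3" --pt "-1 -1 -1 23 0.3" --pt "-1 -1 -1 23 0.3"

```text
time: 12.88
tool_pos: [0.4023, -0.1594, 0.0089]
ee_rot: [3.141, 0.001, 2.986]
wrist_force: [-0.4, 1.3, 1.8]
width: 0.0357
```

```bash
python3 - <<'E'
from h import *
go(.4763,-.0069,.07,102.4)
E
```

```text
t 12.88 cur [ 0.4023 -0.1594  0.0089] yaw 171.08 -> shift [-49.5 162.2 -61. ] turn 68.7
```

Request:
step_arm --pt "-1 0 0 -60 0" --pt "-1 0 0 -90 20" --pt "-1 -50 162 -90 69" --pt "-1 -50 162 -90 69" --pt "-1 -50 162 -90 69" --pt "-1 -50 162 -90 69" --pt "-1 -50 162 -90 69" --pt "-1 -50 162 -90 69" --pt "-1 -50 162 -75 69" --pt "-1 -50 162 -66 69" --pt "-1 -50 162 -66 69" --pt "-1 -50 162 -66 69"

```text
time: 14.38
tool_pos: [0.4764, -0.0074, 0.0744]
ee_rot: [-3.141, -0.0, 1.782]
wrist_force: [0.1, -0.7, -1.2]
width: 0.0356
```

```bash
python3 - <<'E'
from h import *
s=snap('wrist','w7.png')
o=robot.get_obs(); p=o['tool_pos']; print(p, o['ee_rot'])
ztop=p[2]-.0089+.018
u0=proj(s,(p[0],p[1],ztop)); d=dot(s,*dot(s,*u0,r=12),r=8); X=back(s,*d,ztop); print(u0,d,X, 'dot - tcp in tool',Ro.from_euler('xyz',o['ee_rot']).inv().apply(X-p)*1000)
go(.4763,-.0069,.059,102.4)
E
```

```text
[ 0.47667617 -0.00743949  0.07469498] [3.14109446e+00 1.16594849e-04 1.78190754e+00]
[325.0184666  282.80528395] (np.float64(322.1215487966927), np.float64(282.2943673409124)) [ 0.47510361 -0.00748064  0.08379498] dot - tcp in tool [ 0.28823464 -1.54173963 -9.10080289]
t 14.43 cur [ 0.4767 -0.0074  0.0747] yaw 102.1 -> shift [ 0.6 -0.3 15.7] turn -0.3
```

View pics/w7.png

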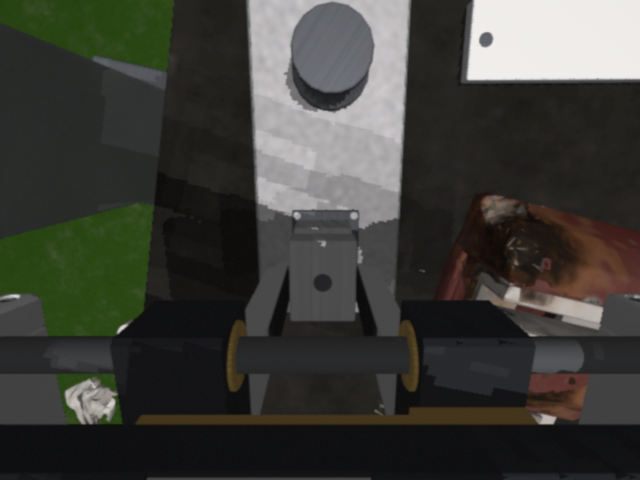

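Request:
step_arm --pt "-1 0 0 6 -0.3" --pt "-1 0 0 11 -0.3" --pt "-1 0 0 14 -0.3" --pt "-1 0 0 15 -0.3" --pt "-1 0 0 15 -0.3"

```text
time: 15.05
tool_pos: [0.4765, -0.0073, 0.0594]
ee_rot: [3.142, -0.0, 1.787]
wrist_force: [-0.1, -0.6, -2.5]
width: 0.0357
```

Request:
step_arm --pt "-1 0 0 0.8 0" --pt "-1 0 0 0.8 0" --pt "-0.1 0 0 0.8 0" --pt "-0.1 0 0 0.8 0" --pt "0.1 0 0 0 0" --pt "0.1 0 0 -30 0" --pt "0.1 0 0 -80 0" --pt "0.1 -25 0 -120 0" --pt "0.1 -25 0 -120 0" --pt "0.1 -25 0 -120 0"

```text
time: 16.3
tool_pos: [0.4813, -0.0315, 0.1785]
ee_rot: [-3.14, -0.001, 1.787]
wrist_force: [-0.7, 0.6, -0.2]
width: 0.0517
```

```bash
python3 - <<'E'
from h import *
s=snap('wrist','w8.png')
import pickle; pickle.dump(s,open('w8.pkl','wb'))
u=proj(s,(.4763,-.0069,.068)); print(u.round(), back(s,*dot(s,*u,r=9),.068))
g=cv2.cvtColor(s['pixels'],cv2.COLOR_RGB2GRAY)
u=proj(s,(.455,.109,.068)); print(u.round())
# bar: far left view
u=proj(s,(.62,.168,.012)); print(u.round(),[metric(s,*u,.012,thr=t,r=160) for t in(150,190,215)])
x,y=u.astype(int)
cv2.imwrite('pics/w8c.png',cv2.resize(s['pixels'][0:300,180:580,::-1],None,fx=2,fy=2))
E
```

```text
[324. 204.] [ 0.47741896 -0.01398358  0.068     ]
[330.  53.]
[517.  44.] [array([626.5, 166.1, 181. ,  47.8,  12.3]), array([626.4, 166.5, 179.8,  46.9,  12.3]), array([626.5, 166.1, 179. ,  46.1,  12.3])]
```

View pics/w8c.png

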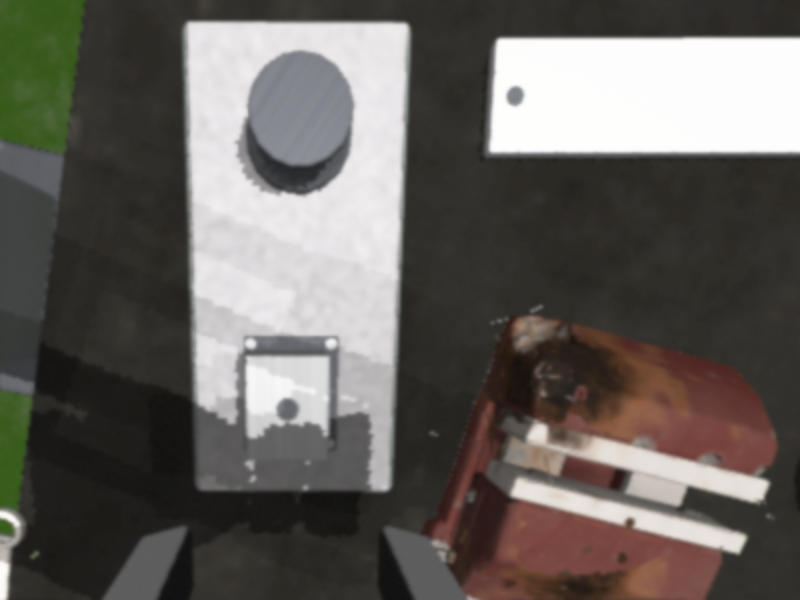

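```bash
python3 - <<'E'
from h import *
import pickle
s=pickle.load(open('w8.pkl','rb'))
print('stand',back(s,330.2,54,.068))
for p in((436,160),(550,190),(565,220)):
  for z in(.0,.05,.09): print(p,z,back(s,*p,z).round(3))
go(.6265,.1662,.045,12.3)
go(.6265,.1662,.045,192.3)
E
```

```text
stand [0.45538984 0.10856504 0.068     ]
(436, 160) 0.0 [0.581 0.053 0.   ]
(436, 160) 0.05 [0.565 0.05  0.05 ]
(436, 160) 0.09 [0.552 0.048 0.09 ]
(550, 190) 0.0 [0.707 0.049 0.   ]
(550, 190) 0.05 [0.673 0.047 0.05 ]
(550, 190) 0.09 [0.646 0.045 0.09 ]
(565, 220) 0.0 [0.734 0.022 0.   ]
(565, 220) 0.05 [0.697 0.024 0.05 ]
(565, 220) 0.09 [0.667 0.025 0.09 ]
t 16.35 cur [ 0.4808 -0.0313  0.1777] yaw 102.38 -> shift [161.4 185.  132.5] turn 90.1
t 16.35 cur [ 0.4808 -0.0313  0.1777] yaw 102.38 -> shift [161.4 185.  132.5] turn -89.9
```

Request:
step_arm --pt "0.5 161 185 0 90" --pt "0.5 161 185 0 90" --pt "0.5 161 185 0 90" --pt "0.5 161 185 0 90" --pt "0.5 161 185 0 90" --pt "0.5 161 185 0 90" --pt "0.5 161 185 20 90" --pt "0.5 161 185 60 90" --pt "0.5 161 185 100 90" --pt "0.5 161 185 132 90" --pt "0.5 161 185 132 90" --pt "0.5 161 185 132 90"

```text
time: 17.85
tool_pos: [0.6281, 0.1656, 0.0478]
ee_rot: [-3.141, -0.0, 0.216]
wrist_force: [0.2, 0.2, 0.6]
width: 0.0706
```

```bash
python3 - <<'E'
from h import *
s=snap('wrist','w9.png')
go(.6265,.1662,.0045,12.3)
cl=[metric(s,*proj(s,(.655,.172,.012)),.012,thr=t,r=160) for t in(150,190)]; print(cl)
for a in(.0825,):
    for sg in(1,):
        X=np.array([.6265+sg*a*np.cos(np.radians(12.3)),.1662+sg*a*np.sin(np.radians(12.3)),.012]); u=proj(s,X); d=dot(s,*u,r=12); print(u,d,X,back(s,*d,.012))
E
```

```text
t 17.9 cur [0.6288 0.1656 0.049 ] yaw 12.4 -> shift [-2.3 -1.1 44.5] turn 0.1
[array([643. , 170.1, 146.5,  48.7,  12.4]), array([671.7, 176.5,  86.6,  48.1,  12.4])]
[318.92617745 129.4180315 ] (np.float64(317.9807257943081), np.float64(133.2570396024695)) [0.70710626 0.18377501 0.012     ] [0.70480194 0.18386193 0.012     ]
```

View pics/w9.png

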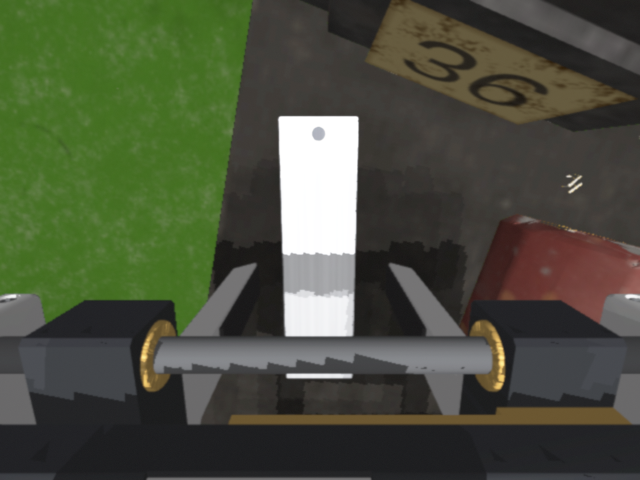

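Request:
step_arm --pt "0.5 -2 -1 20 0" --pt "0.5 -2 -1 35 0" --pt "0.5 -2 -1 43 0" --pt "0.5 -2 -1 44 0" --pt "0.5 -2 -1 44 0" --pt "-1 -2 -1 44 0" --pt "-1 -2 -1 44 0" --pt "-1 -2 -1 44 0" --pt "-1 -2 -1 44 0" --pt "-1 -2 -1 44 0"

```text
time: 19.15
tool_pos: [0.626, 0.1662, 0.0039]
ee_rot: [-3.141, -0.001, 0.216]
wrist_force: [-1.0, 0.9, 1.7]
width: 0.0477
```

```bash
python3 - <<'E'
from h import *
go(.4658,.0508,.1,100.4)
E
```

```text
t 19.15 cur [0.626  0.1662 0.0039] yaw 12.38 -> shift [-181.2   78.3  -96.3] turn -88.0
```

Request:
step_arm --pt "-1 0 0 -30 0" --pt "-1 0 0 -90 0" --pt "-1 0 0 -126 0" --pt "-1 -181 78 -126 -88" --pt "-1 -181 78 -126 -88" --pt "-1 -181 78 -126 -88" --pt "-1 -181 78 -126 -88" --pt "-1 -181 78 -126 -88" --pt "-1 -181 78 -126 -88" --pt "-1 -181 78 -126 -88" --pt "-1 -181 78 -126 -88" --pt "-1 -181 78 -126 -88" --pt "-1 -181 78 -126 -88" --pt "-1 -181 78 -100 -88" --pt "-1 -181 78 -82 -88" --pt "-1 -181 78 -82 -88" --pt "-1 -181 78 -82 -88"

```text
time: 21.28
tool_pos: [0.4662, 0.0507, 0.0862]
ee_rot: [3.14, 0.0, 1.751]
wrist_force: [-0.1, 0.8, -2.3]
width: 0.0477
```

```bash
python3 - <<'E'
from h import *
go(.4658,.0508,.0725,100.4)
s=snap('wrist','w10.png'); o=robot.get_obs()
z=o['tool_pos'][2]-.0039+.012
R=Ro.from_euler('xyz',o['ee_rot'])
u=proj(s,o['tool_pos']+R.apply([.0,0,-(z-o['tool_pos'][2])])+R.apply([.03,0,0])); print(u,[metric(s,*u,z,thr=t,r=200) for t in(120,150,190)])
E
```

```text
t 21.27 cur [0.4662 0.0507 0.0862] yaw 100.33 -> shift [ 0.1 -0.4 13.7] turn -0.1
[325.08560458 227.27616768] [array([460. ,  82.3, 126. ,  68.9, -77.8]), array([454.7, 106.2,  76. ,  68.3, -77.8]), array([454.9, 106.2,  74.9,  66.9, -77.5])]
```

View pics/w10.png

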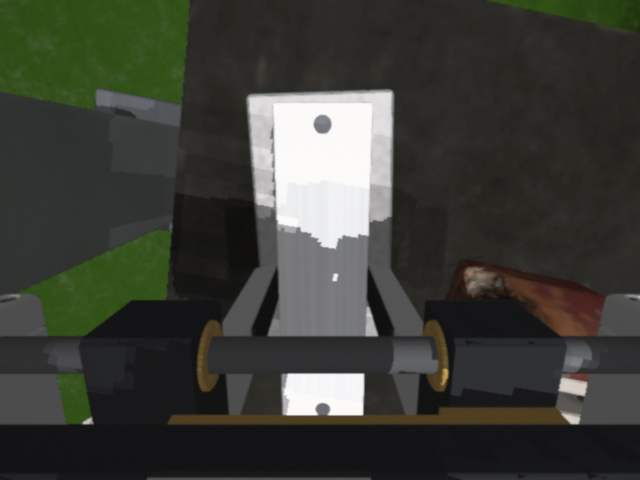

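```bash
python3 - <<'E'
from h import *
s=snap('wrist'); z=.0862-.0039+.012
a,b=[back(s,*p,z) for p in((322,124),(323,409))]; print(a,b,(a+b)/2)
E
```

```text
[0.45069008 0.12992343 0.0943    ] [ 0.48024122 -0.02876609  0.0943    ] [0.46546565 0.05057867 0.0943    ]
```

Request:
step_arm --pt "-1 0 0 6 0" --pt "-1 0 0 10 0" --pt "-1 0 0 13 0" --pt "-1 0 0 13 0" --pt "-1 0 0 13.5 0" --pt "-1 0 0 13.5 0"

```text
time: 22.12
tool_pos: [0.4658, 0.0508, 0.072]
ee_rot: [3.142, -0.0, 1.752]
wrist_force: [0.9, 0.5, -2.2]
width: 0.0475
```

Request:
step_arm --pt "-1 0 0 0.6 0" --pt "-1 0 0 0.8 0" --pt "-1 0 0 0.8 0"

```text
time: 22.5
tool_pos: [0.4658, 0.0508, 0.0719]
ee_rot: [3.141, 0.0, 1.752]
wrist_force: [-2.0, 0.5, 3.6]
width: 0.0474
```

Request:
step_arm --pt "0.2 0 0 0 0" --pt "0.2 0 0 0 0" --pt "0.3 0 0 0 0" --pt "0.3 0 0 -40 0" --pt "0.3 0 0 -100 0" --pt "0.3 0 0 -100 0" --pt "0.3 0 0 -100 0"

```text
time: 23.38
tool_pos: [0.4656, 0.0507, 0.1708]
ee_rot: [-3.142, -0.0, 1.752]
wrist_force: [0.5, -0.5, -0.8]
width: 0.0611
```

```bash
python3 - <<'E'
from h import *
s=snap('wrist','w11.png'); import pickle; pickle.dump(s,open('w11.pkl','wb'))
u=proj(s,(.4658,.0508,.08)); print([metric(s,*(u-np.array([0,60])),.08,thr=t,r=200) for t in(120,150,200,220)])
for sg in(1,-1):
    a=np.radians(100.4); X=np.array([.4658,.0508,.08])+sg*.0805*np.array([np.cos(a),np.sin(a),0]); u=proj(s,X); d=dot(s,*u,r=9); print(u.round(1),np.round(d,1),X.round(4),back(s,*d,.08).round(4))
for n in ['stand_top','seat_top','bearing_center','sleeve_center']:
        print(n,[(np.round(d['position'],3).tolist(),round(d['p'],2)) for d in models.pinpoint(s,n)[:4]])
go(.36,-.26,.15,0)
E
```

```text
[array([465.1,  56. , 190.4,  82.3, -78.1]), array([465.4,  55.9, 190.1,  81.4, -77.9]), array([454.8, 105.4,  86.5,  79.6, -77.9]), array([454.7, 105.6,  85.6,  78.3, -77.6])]
[324.1 135.3] [322.3 135.1] [0.4513 0.13   0.08  ] [0.4499 0.1298 0.08  ]
[323.9 326.8] [322.5 327.3] [ 0.4803 -0.0284  0.08  ] [ 0.4792 -0.0291  0.08  ]
stand_top []
seat_top []
bearing_center []
sleeve_center []
t 23.62 cur [0.4649 0.0507 0.1695] yaw 100.38 -> shift [-286.8 -159.1   19.8] turn 100.4
```

View pics/w11.png

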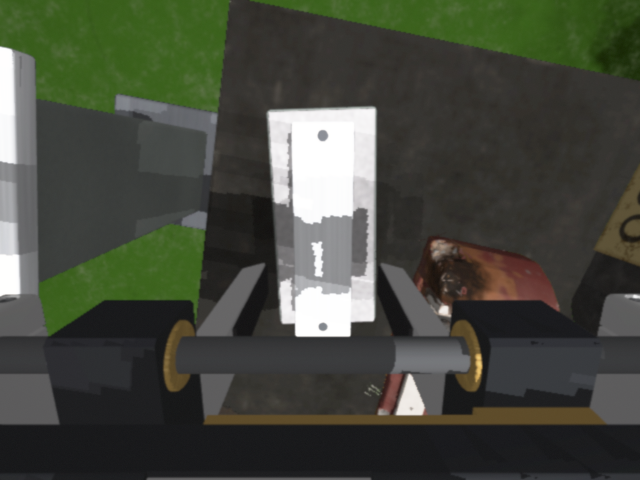

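Request:
step_arm --pt "0.3 -287 -159 0 100" --pt "0.3 -287 -159 0 100" --pt "0.3 -287 -159 0 100" --pt "0.3 -287 -159 0 100" --pt "0.3 -287 -159 0 100" --pt "0.3 -287 -159 0 100" --pt "0.3 -287 -159 0 100" --pt "0.3 -287 -159 50 100" --pt "0.3 -287 -159 50 100" --pt "0.3 -287 -159 50 100" --pt "0.3 -287 -159 50 100"

```text
time: 25.0
tool_pos: [0.3607, -0.2599, 0.1203]
ee_rot: [-3.14, 0.001, 0.007]
wrist_force: [-0.1, -0.3, 0.2]
width: 0.0614
```

```bash
cat >> h.py <<'E'
def circ(s,X,rad,n=180,pol=None):
    "refine centre of a circle of radius rad (m) at height X[2] on image gradient"
    from scipy.optimize import minimize
    g=cv2.GaussianBlur(cv2.cvtColor(s['pixels'],cv2.COLOR_RGB2GRAY),(3,3),0).astype(np.float32)
    th=np.linspace(0,2*np.pi,n,endpoint=False); ring=np.c_[np.cos(th),np.sin(th),0*th]
    def samp(c,r):
        P=np.array([proj(s,np.array([*c,X[2]])+r*k) for k in ring],np.float32)
        return cv2.remap(g,P[:,:1],P[:,1:],cv2.INTER_LINEAR).ravel()
    best=None
    for st,w in((.002,6),(.0005,4)):
        c0=X[:2] if best is None else best[1]; best=None
        for i in range(-w,w+1):
            for j in range(-w,w+1):
                c=(c0[0]+i*st,c0[1]+j*st); v=float((samp(c,rad-.0012)-samp(c,rad+.0012)).clip(-80,80).mean())
                if best is None or v>best[0]: best=(v,c)
    return best
E
python3 - <<'E'
from h import *
s=snap('wrist','w12.png'); import pickle; pickle.dump(s,open('w12.pkl','wb'))
b=circ(s,(.393,-.26,.014),.0235); print(b)
for n in ['bearing_center','sleeve_center']:
        print(n,[(np.round(d['position'],3).tolist(),round(d['p'],2),proj(s,d['position']).round().tolist()) for d in models.pinpoint(s,n)[:4]])
go(*b[1],.0035,0)
x,y=proj(s,(*b[1],.014)).astype(int); print(x,y)
for k in range(24):
    p=proj(s,(b[1][0]+.0235*np.cos(k*.2618),b[1][1]+.0235*np.sin(k*.2618),.014)); cv2.circle(s['pixels'],tuple(int(round(q)) for q in p),1,(255,0,0),-1)
cv2.imwrite('pics/w12c.png',cv2.resize(s['pixels'][:280,150:600,::-1],(675,420)))
E
```

```text
(80.0, (0.391, -0.263))
bearing_center [([0.393, -0.258, 0.005], 0.57, [318.0, 195.0])]
sleeve_center [([0.492, -0.356, 0.026], 0.77, [452.0, 65.0])]
t 25.15 cur [ 0.361  -0.2601  0.1209] yaw 0.42 -> shift [ 30.    3.1 117.4] turn 0.4
324 198
```

View pics/w12c.png

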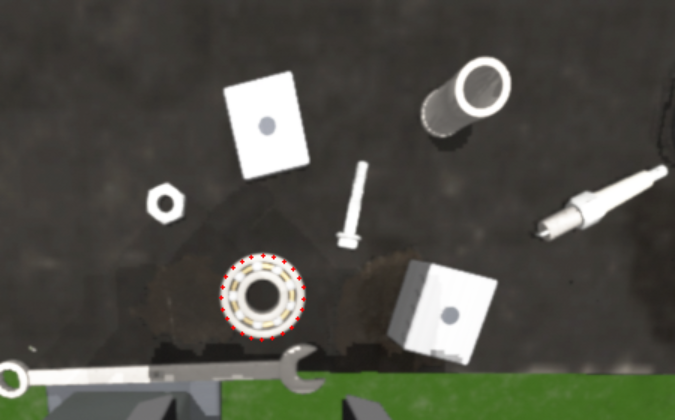

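Request:
step_arm --pt "0.3 30 3 50 0.4" --pt "0.3 30 3 90 0.4" --pt "0.3 30 3 110 0.4" --pt "0.3 30 3 117 0.4" --pt "0.3 30 3 117 0.4" --pt "-1 30 3 117 0.4" --pt "-1 30 3 117 0.4" --pt "-1 30 3 117 0.4" --pt "-1 30 3 117 0.4"

```text
time: 26.28
tool_pos: [0.3918, -0.2634, 0.0054]
ee_rot: [3.141, -0.002, -0.0]
wrist_force: [-1.1, 1.5, 6.3]
width: 0.0464
```

```bash
python3 - <<'E'
from h import *
import pickle
s=pickle.load(open('w12.pkl','rb'))
u=(483/1.5+150,86/1.5); X=back(s,*u,.052); print(X, circ(s,X,.012))
go(.4553,.1086,.11,0); go(.4553,.1086,.11,100.4)
E
```

```text
[ 0.49077348 -0.35997169  0.052     ] (80.0, (np.float64(0.48977348476610916), np.float64(-0.35997169193600764)))
t 26.27 cur [ 0.3918 -0.2634  0.0054] yaw -0.02 -> shift [  63.5 -371.9 -104.8] turn -0.0
t 26.27 cur [ 0.3918 -0.2634  0.0054] yaw -0.02 -> shift [  63.5 -371.9 -104.8] turn -100.4
```

Request:
step_arm --pt "-1 0 0 -50 0" --pt "-1 0 0 -115 0" --pt "-1 63 -372 -125 0" --pt "-1 63 -372 -125 0" --pt "-1 63 -372 -125 0" --pt "-1 63 -372 -125 0" --pt "-1 63 -372 -125 0" --pt "-1 63 -372 -125 0" --pt "-1 63 -372 -125 0" --pt "-1 63 -372 -110 0" --pt "-1 63 -372 -95 0" --pt "-1 63 -372 -95 0" --pt "-1 63 -372 -95 0"

```text
time: 27.9
tool_pos: [0.4542, 0.108, 0.0989]
ee_rot: [3.142, 0.0, -0.002]
wrist_force: [0.2, 0.9, -0.7]
width: 0.0461
```

```bash
python3 - <<'E'
from h import *
go(.4553,.1086,.086,0)
s=snap('wrist','w13.png'); p=robot.get_obs()['tool_pos']; print(circ(s,(p[0],p[1],p[2]-.0054+.014),.0235))
cv2.imwrite('pics/w13c.png',cv2.resize(s['pixels'][200:400,220:420,::-1],None,fx=2,fy=2))
E
```

```text
t 27.9 cur [0.4542 0.108  0.0989] yaw -0.13 -> shift [ 1.1 -0.6 12.9] turn -0.1
(59.48521423339844, (np.float64(0.4545079392842158), np.float64(0.10670986257822344)))
```

View pics/w13c.png

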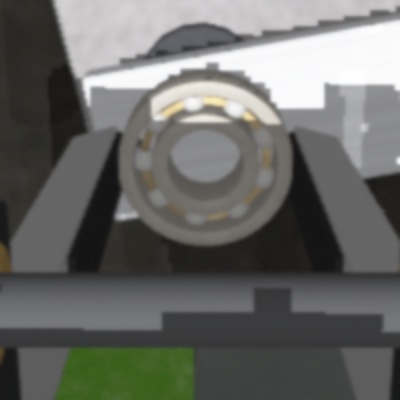

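Request:
step_arm --pt "-1 1 -0.5 6 0" --pt "-1 1 -0.5 10 0" --pt "-1 1 -0.5 12 0" --pt "-1 1 -0.5 12.5 0" --pt "-1 1 -0.5 12.5 0"

```text
time: 28.58
tool_pos: [0.4552, 0.1095, 0.0867]
ee_rot: [-3.142, -0.0, -0.0]
wrist_force: [0.6, -0.2, -1.3]
width: 0.0459
```

Request:
step_arm --pt "-1 0 0.4 0.8 0" --pt "-1 0 0.4 1.3 0" --pt "-1 0 0.4 1.3 0"

```text
time: 28.95
tool_pos: [0.4553, 0.1091, 0.0855]
ee_rot: [-3.142, -0.0, -0.0]
wrist_force: [-0.4, 0.1, 0.2]
width: 0.0458
```

Request:
step_arm --pt "0.1 0 0 0 0" --pt "0.3 0 0 0 0" --pt "0.3 0 0 0 0" --pt "0.3 0 0 -40 0" --pt "0.3 -60 0 -90 0" --pt "0.3 -60 0 -90 0" --pt "0.3 -60 0 -90 0"

```text
time: 29.82
tool_pos: [0.3955, 0.1092, 0.1761]
ee_rot: [-3.141, -0.003, -0.0]
wrist_force: [-0.7, -0.6, -0.9]
width: 0.061
```

```bash
python3 - <<'E'
from h import *
s=snap('wrist','w14.png'); print(circ(s,(.4553,.1086,.094),.0235))
for sg in(1,-1):
    a=np.radians(100.4); X=np.array([.4658,.0508,.08])+sg*.0805*np.array([np.cos(a),np.sin(a),0]); u=proj(s,X); d=dot(s,*u,r=8); print(u.round(1),np.round(d,1),X.round(4),back(s,*d,.08).round(4))
go(.45,-.36,.12,0)
cv2.imwrite('pics/w14c.png',s['pixels'][:300,:,::-1])
E
```

```text
(26.773046493530273, (0.4523, 0.1226))
[294.3 168.8] [297.5 172.3] [0.4513 0.13   0.08  ] [0.4485 0.1275 0.08  ]
[497.3 130.7] [496.7 132.5] [ 0.4803 -0.0284  0.08  ] [ 0.479 -0.028  0.08 ]
t 29.88 cur [0.3954 0.1091 0.1748] yaw -0.02 -> shift [ 54.8 469.   54.9] turn -0.0
```

View pics/w14c.png

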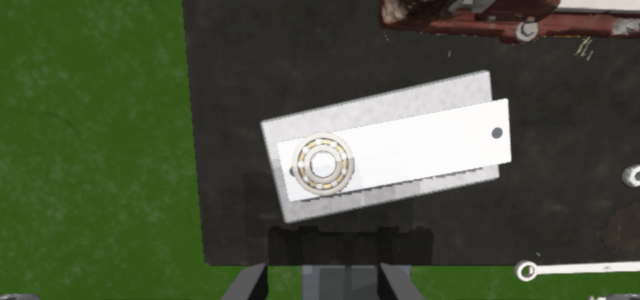

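Request:
step_arm --pt "0 95 469 0 0" --pt "0 95 469 0 0" --pt "0 95 469 0 0" --pt "0 95 469 0 0" --pt "0 95 469 0 0" --pt "0 95 469 0 0" --pt "0 95 469 0 0" --pt "0 95 469 0 0" --pt "0 95 469 40 0" --pt "0 95 469 90 0" --pt "0 95 469 90 0" --pt "0 95 469 90 0"

```text
time: 31.38
tool_pos: [0.4905, -0.3604, 0.0855]
ee_rot: [-3.142, -0.0, -0.0]
wrist_force: [0.7, -0.0, 0.5]
width: 0.0472
```

```bash
python3 - <<'E'
from h import *
s=snap('wrist','w15.png')
print(circ(s,(.4903,-.3597,.052),.012), proj(s,(.4903,-.3597,.052)))
go(.4903,-.3597,.014,0)
import pickle
# bearing check from w14 pose: pixel 323.5,164 at z=.094
E
```

```text
(80.0, (0.4908, -0.3597)) [318.95093976 259.2287559 ]
t 31.43 cur [ 0.4912 -0.3609  0.0871] yaw -0.02 -> shift [-1.  -1.3 73.1] turn -0.0
```

Request:
step_arm --pt "0 0 -1 40 0" --pt "0 0 -1 65 0" --pt "0 0 -1 72 0" --pt "0 0 -1 72 0" --pt "-1 0 -1 72 0" --pt "-1 0 -1 72 0" --pt "-1 0 -1 72 0" --pt "-1 0 -1 72 0" --pt "-1 0 -1 72 0"

```text
time: 32.55
tool_pos: [0.4906, -0.3591, 0.0144]
ee_rot: [3.141, -0.001, -0.0]
wrist_force: [-2.8, 0.8, 5.1]
width: 0.0238
```

```bash
python3 - <<'E'
from h import *
go(.4763,-.0069,.11,0)
E
```

```text
t 32.55 cur [ 0.4906 -0.3591  0.0144] yaw -0.02 -> shift [ -14.2 -352.1  -95.8] turn -0.0
```

Request:
step_arm --pt "-1 0 0 -50 0" --pt "-1 0 0 -110 0" --pt "-1 -14 -352 -125 0" --pt "-1 -14 -352 -125 0" --pt "-1 -14 -352 -125 0" --pt "-1 -14 -352 -125 0" --pt "-1 -14 -352 -125 0" --pt "-1 -14 -352 -125 0" --pt "-1 -14 -352 -125 0" --pt "-1 -14 -352 -105 0" --pt "-1 -14 -352 -94 0" --pt "-1 -14 -352 -94 0" --pt "-1 -14 -352 -94 0"

```text
time: 34.17
tool_pos: [0.4765, -0.0076, 0.1077]
ee_rot: [3.141, -0.001, -0.001]
wrist_force: [0.1, -0.4, -1.3]
width: 0.0234
```

```bash
python3 - <<'E'
from h import *
go(.4763,-.0069,.095,0)
s=snap('wrist','w16.png'); p=robot.get_obs()['tool_pos']; print(p,circ(s,(p[0],p[1],p[2]-.0144+.052),.012))
E
```

```text
t 34.17 cur [ 0.4765 -0.0076  0.1077] yaw -0.08 -> shift [-0.2 -0.7 12.7] turn -0.1
[ 0.47665417 -0.00746784  0.10796989] (63.297813415527344, (np.float64(0.47665416636013763), np.float64(-0.00896784040743527)))
```

Request:
step_arm --pt "-1 0 -0.7 6 0" --pt "-1 0 -0.7 10 0" --pt "-1 0 -0.7 12 0" --pt "-1 0 -0.7 12.5 0" --pt "-1 0 -0.7 12.5 0"

```text
time: 34.85
tool_pos: [0.4762, -0.0062, 0.0949]
ee_rot: [-3.142, -0.0, -0.0]
wrist_force: [-0.1, -0.1, -2.3]
width: 0.0235
```

Request:
step_arm --pt "-1 0 0 0.6 0" --pt "-1 0 0 1 0" --pt "-1 0 0 1 0"

```text
time: 35.22
tool_pos: [0.4764, -0.0062, 0.0944]
ee_rot: [-3.142, -0.001, -0.0]
wrist_force: [-0.9, -0.3, 0.7]
width: 0.0234
```

Request:
step_arm --pt "-0.4 0 0 0 0" --pt "-0.2 0 0 0 0" --pt "0 0 0 0 0" --pt "0 0 0 0 0" --pt "0 0 0 -40 0" --pt "0 0 0 -90 0" --pt "0 -80 -40 -120 0" --pt "0 -80 -40 -120 0" --pt "0 -80 -40 -120 0" --pt "0 -80 -40 -120 0"

```text
time: 36.48
tool_pos: [0.3966, 0.0335, 0.2134]
ee_rot: [3.141, -0.0, -0.001]
wrist_force: [-0.0, 0.1, 0.7]
width: 0.0467
```

```bash
python3 - <<'E'
from h import *
s=snap('wrist','w17.png'); c=snap('scene'); t=snap('top')
for nm,X,r in(('sleeve',(.4763,-.0069,.132),.012),('bearing',(.4553,.1086,.094),.0235)):
    print(nm,proj(s,X).round(1),circ(s,X,r))
    for k in range(16):
        q=proj(s,(X[0]+r*np.cos(k*.3927),X[1]+r*np.sin(k*.3927),X[2])); cv2.circle(s['pixels'],tuple(int(round(v)) for v in q),1,(255,0,0),-1)
for n in ('bearing_center','sleeve_center','bar_center'):
    print(n,[[(np.round(d['position'],3).tolist(),round(d['p'],2)) for d in models.pinpoint(p,n)[:1]] for p in (c,t)])
a=s['pixels'][:300,120:520]; b=cv2.resize(c['pixels'][160:260,210:343],(400,300),interpolation=cv2.INTER_CUBIC)
cv2.imwrite('pics/final.png',np.hstack([a,b])[:,:,::-1])
E
```

```text
sleeve [374.9 136.2] (25.698551177978516, (0.4763, -0.0074))
bearing [233.2 163.9] (28.582828521728516, (0.4548, 0.1081))
bearing_center [[([0.597, -0.497, 0.01], 0.83)], [([0.575, -0.383, 0.006], 0.69)]]
sleeve_center [[([0.478, -0.007, 0.104], 0.55)], [([0.478, -0.005, 0.103], 0.75)]]
bar_center [[([0.468, 0.053, 0.072], 0.94)], [([0.467, 0.056, 0.075], 0.83)]]
```

View pics/final.png

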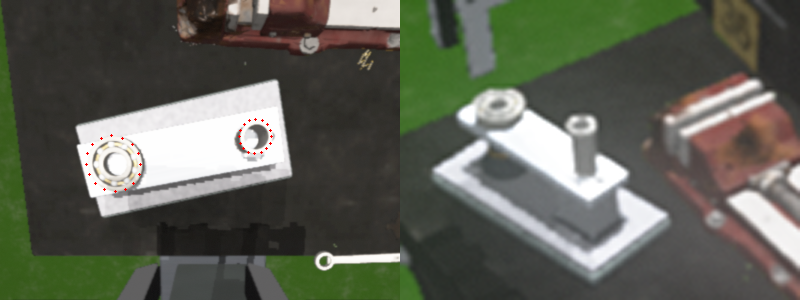

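```bash
python3 -c "
from h import *
print(robot.close_job())"
```

```text
the job is handed in; nothing more can be done
None
```

The inspection bridge is set up and handed in at about 36.6 s of the 102 s allowed.

- **Packers:** I piled the 26 mm and 18 mm packers on the seat, 26 mm underneath. Together they make the 44 mm between seat and stand. Triangulating their dots gave top heights of about 27 mm, 18.5 mm and 13 mm for the 26, 18 and 12 mm ones. An earlier, rougher two-view try disagreed on the 18 mm packer, so I re-measured. The 12 mm and 38 mm spares were not touched.
- **Bar, bearing and sleeve:** The bar lies centrally across the stand and the pile. The steel bearing is on the bar over the stand, not the blue or turquoise ones, and the sleeve stands over the packers.

**Last checks:**
- The final wrist picture put the sleeve and the bearing each within about 1 mm of its target.
- The bar's dots were within about 2 mm of where they should be. I took its level from the equal support heights and the scene picture, with no separate measurement.
- The scene and top pictures showed the bar and sleeve at the right heights to within about 2 mm, with everything standing.
- The network's best hit for the bearing in those two pictures was a coloured look-alike. The bearing's position therefore rests on the wrist picture alone.
- One circle fit of the bearing just after it was placed went astray (14 mm off). By eye it lay where it should, and the later fit agreed.

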